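# Press a bottle into the die-cut foam of a gift box

### The job

Pack the gift box: take the small brown bottle that lies on the table and press it down, lying on its side, into the bottle-shaped pocket in the grey foam, neck in the narrow end, until it rests on the pocket's floor, and let go of it. Leave the slim clear bottle standing where it is.

Things in the scene. Friction and masses are not known exactly. Their poses are not given: they have to be found in the camera images.
- bottle_mid (a point): centre of the small brown glass bottle with black cap, lying on its side on the table: 120 mm long, body 48 mm in diameter from the flat base to 16 mm past this point, then a shoulder down to the 22 mm cap; about 0.17 kg. On the axis, 60 mm from either end, 24 mm above the table; grip across the body here. z axis: along the bottle, base to cap; x and y lie across it, rolled to any angle.
- brown_bottle: the same brown bottle; origin at the centre of its base, z axis along the bottle towards the cap. Beware: to its right and behind it stands a fixed wooden card display, 0.39 m tall, filling the table where world x is over 0.44 m and y below -0.05 m; the arm starts to the right of it and must come round in front of it, close to the base, or over it.
- gift_box: fixed kraft gift box 167 (x) x 133 (y) x 33 mm, filled with grey foam on a cream foam floor, top 30 mm above the table; origin at the centre of its underside. Bottle-shaped pocket, floor 7 mm above the table: 54 mm wide (y) from x = -65 to 40 mm, 32 mm wide from x = 40 to 65 mm, with a brown bottle outline on it. Finger slots as deep as the pocket on both sides, x = -22 to 40 mm, out to y = +-58 mm.
- pocket (a point): the point where the brown bottle's centre lies when it is seated: 31 mm above the table, over the middle of the gift box (24 mm above the pocket's floor). The x axis points along the pocket to its narrow neck end, z up.
- clear_mid (a point): middle of the slim clear bottle, 33 mm in diameter and 125 mm tall, standing upright at the back of the table in a row with two soap cartons; 60 mm above its base; z axis up. A bystander that must stay standing.

How it is judged:
By the outcome, as a careful person would: the job done as asked, in the order asked, and still so for the second after the job is handed in, with the robot touching nothing.
It also fails if it takes over 42 s, if anything falls off the work surface, if the arm or the gripper's body presses on something with over 40 N, if the wrist force passes 120 N, or if a joint passes its speed limit or range.

### The arm

A 6-joint arm with a two-finger parallel gripper is mounted at the origin on a cart in front of the work surface, level with it; the furniture and walls round the work are solid. World frame = base frame: x ahead of the robot, y to its left, z up, the work surface at z = 0. Lengths are in m, angles in rad, forces in N, time in s.
With the tool pointing down it reaches from about 0.375 to 0.975 m from the base axis. Payload 3.8 kg.
Tool frame: the origin (TCP) lies on the centre line of the jaws, within the pads' length; the fingertips stand 14 mm ahead of it and the grasp point (between the pads) lies 5 mm behind it; z points along the fingers, x is the direction in which the jaws open and shut, and the axes are right-handed (so a half turn about z gives the same grasp; the last joint's range is limited). The gripper opens to 85 mm and grips with 20 to 120 N. Pads are 22 mm wide; open, the fingers measure 114 mm over their backs; the gripper's body (76 mm by 85 mm) begins 54 mm behind the grasp point. The pads swing forward as they close: fully open they stand 13 mm farther back than shut.
Start: joints at [1.129, 0.264, 1.604, -0, 1.274, -0.037], TCP at [0.266, 0.62, 0.245] pointing down, gripper open.
Joint ranges: [-2.63, 2.63], [-0.94, 2.18], [0.31, 2.57], [-1.31, 4.45], [0, 2.66], [-2.55, 2.55]. Speed limits (rad/s): [2.57, 2.57, 3.14, 3.14, 3.14, 3.14].

### API

Orientations are given as a rotation vector (axis times angle).
In Python, from workcell import bot gives the robot as it stands. The module is installed in compiled form; this text tells all that it offers.
- The arm moves only by the tool arm_command, never from a script. Its argument "steps" is one flat list of numbers, 7 for each row, row after row: the shift along the tool's x, y, z in units of 30 mm (1.0 is 30 mm), then the turn, a rotation vector about the tool's x, y, z in units of 6 degrees (1.0 is 6 degrees), then the opening, from 0 (shut) to 1 (fully open). In form: [tx, ty, tz, ax, ay, az, fingers, tx, ty, tz, ax, ay, az, fingers, ...]. A call has 1 to 10 rows; each row shifts and turns the commanded pose from where the row before left it, along the tool's axes as they then stand; what a row does not reach is not made up. A row lasts 1/8 s, in which the tool goes at most 62.5 mm and 10.7 degrees, less where a joint would pass 70% of its speed; a pose out of reach is approached as far as the arm can. A call is refused whole if a number of a shift passes 1 or a number of a turn 1, either way. A call with a gripper value outside its range is refused whole. The fingers move at their own pace and stop on an object; "squeeze" is the grip in N (left out, the last holds). Time passes only in rows, so rows that do not move let the fingers close. It gives the time, the measured TCP pose, the force and the opening at its end, in the units of the state.
- bot.read_state(): the state, without advancing time (a new reading comes with each control period).
- bot.read_camera(name): name is "side" or "top" or "wrist"; returns a dict with "img" (420x560x3 uint8, red, green, blue), "camera_matrix" (3x3 intrinsics, pixels), "pose" (4x4, takes a point from camera to world coordinates); the wrist camera has in their place "T_tool_cam" (4x4, takes a point from camera to tool coordinates, whose origin is the TCP and whose axes are the tool frame's). Camera axes: x right, y down, z forward; pixel columns grow to the right and rows downward; lengths in m; the calibration is good to about 2 mm. A picture is of the moment at which its call begins: read the wrist's pose just before it. There is no depth.
- bot.finish_job(): hands the job in, once; it reports no verdict.
The state is a dict: "time": time; "q": joint angles; "joint_vel": joint speeds; "joint_torque": joint torques, N m; "tool_pos": TCP position; "tcp_rot": TCP orientation; "wrist_force": force on the tool from outside, world axes, zero at the start; "torque": the same for the moment, N m; "width": opening from 0.0 (shut) to 1.0 (fully open).
Only numpy, scipy, OpenCV 4.12 (cv2) and the standard library are available. Lean on these libraries where they do the work, as an engineer would, in place of code of your own. Each camera call takes 0.05 s, during which the arm holds its last target.

## Working session

There is one attempt and no reset: what is moved stays moved. The work goes in short steps, Python scripts to look and compute and a tool call to move; the robot and the scene stay as the last step left them, time stands still between calls to the robot, and variables do not carry over. Pictures are saved under pics/ and viewed, and the job is handed in when it is done.

Besides the shell and the picture viewer there is one more tool, called after "Call:" as name(argument=value, ...) on one line, values as JSON. arm_command: Moves the arm, as the interface text tells. Its arguments: {"type":"object","properties":{"steps":{"type":"array","items":{"type":"number"}},"squeeze":{"type":"number"}},"required":["steps"]}

```bash
mkdir -p pics
python3 - <<'E'
from workcell import bot
import cv2, numpy as np
s=bot.read_state();print({k:np.round(v,3) for k,v in s.items()})
for n in ["side","top","wrist"]:
    c=bot.read_camera(n); cv2.imwrite(f"pics/{n}0.png",c["img"][:,:,::-1]); 
    print(n,np.round(c["camera_matrix"],1).tolist(),np.round(c.get("pose",c.get("T_tool_cam")),4).tolist())
E
```

```text
{'time': np.float64(0.0), 'q': array([ 1.129,  0.265,  1.605, -0.   ,  1.274, -0.037]), 'joint_vel': array([-0.   ,  0.   ,  0.   , -0.001, -0.001,  0.   ]), 'joint_torque': array([ 2.0000e-03, -5.1511e+01, -3.6731e+01, -0.0000e+00,  1.3000e-02,
        0.0000e+00]), 'tool_pos': array([0.266, 0.62 , 0.244]), 'tcp_rot': array([ 2.622,  1.729, -0.003]), 'wrist_force': array([-0.402,  0.104,  0.034]), 'torque': array([ 0.032,  0.055, -0.01 ]), 'width': np.float64(1.002)}
side [[402.2, 0.0, 273.8], [0.0, 402.2, 210.8], [0.0, 0.0, 1.0]] [[-0.9485, 0.2421, -0.2044, 0.7693], [0.3167, 0.7454, -0.5866, 0.617], [0.0103, -0.6211, -0.7836, 0.7343], [0.0, 0.0, 0.0, 1.0]]
top [[405.3, 0.0, 273.5], [0.0, 405.3, 206.8], [0.0, 0.0, 1.0]] [[-0.0253, -0.9928, 0.1175, 0.4884], [-0.9993, 0.0284, 0.0254, 0.0923], [-0.0286, -0.1168, -0.9927, 0.8925], [0.0, 0.0, 0.0, 1.0]]
wrist [[362.0, 0.0, 281.1], [0.0, 362.0, 208.6], [0.0, 0.0, 1.0]] [[1.0, -0.0006, -0.0001, 0.0007], [0.0006, 0.9531, 0.3027, -0.0773], [-0.0001, -0.3027, 0.9531, -0.1278], [0.0, 0.0, 0.0, 1.0]]
```

View pics/top0.png

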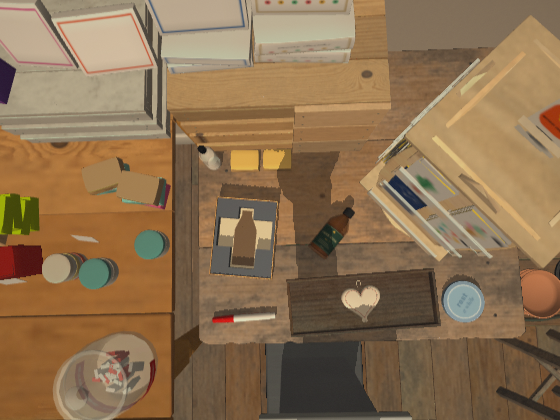

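View pics/side0.png

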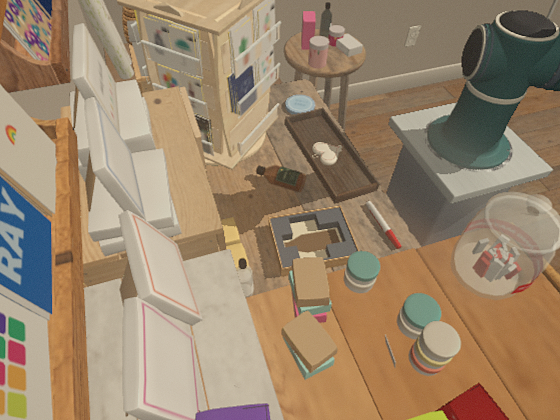

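The top view has the brown bottle at about (333,232), cap to the upper right. The box is at about (245,237), with the printed neck pointing up in the image (+x). Next I'll zoom in and measure.

```bash
cat > h.py <<'E'
import numpy as np, cv2
from scipy.spatial.transform import Rotation as R
def ray(c,uv,z,T=None):
    T=c["pose"] if T is None else T
    K=c["camera_matrix"]; d=T[:3,:3]@np.linalg.solve(K,[uv[0],uv[1],1.]); o=T[:3,3]
    return o+d*(z-o[2])/d[2]
def proj(c,P,T=None):
    T=c["pose"] if T is None else T
    p=T[:3,:3].T@(np.asarray(P)-T[:3,3]); q=c["camera_matrix"]@p; return q[:2]/q[2]
E
python3 - <<'E'
import cv2
t=cv2.imread("pics/top0.png")[140:300,180:380]
cv2.imwrite("pics/topz.png",cv2.resize(t,None,fx=3.9,fy=3.7,interpolation=cv2.INTER_CUBIC))
t=cv2.imread("pics/side0.png")[140:300,220:400]
cv2.imwrite("pics/sidez.png",cv2.resize(t,None,fx=3.7,fy=3.7,interpolation=cv2.INTER_CUBIC))
E
```

```text
(no output)
```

View pics/topz.png

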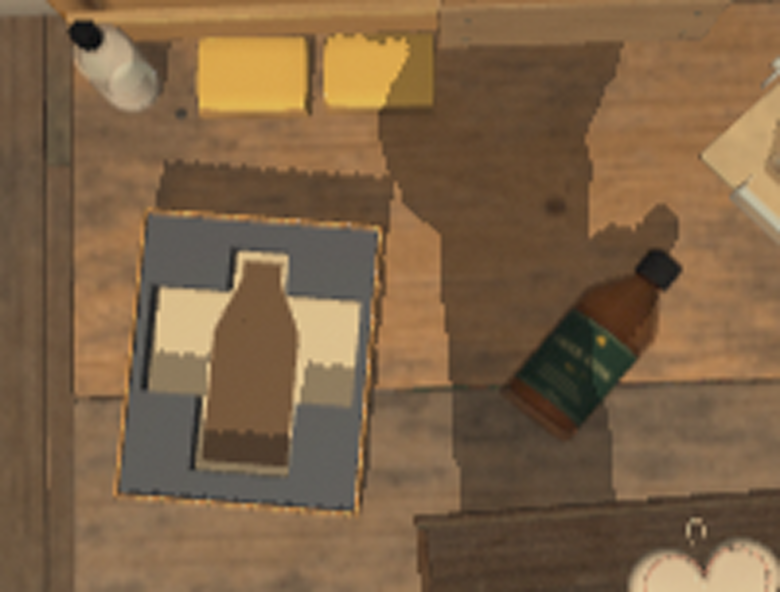

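View pics/sidez.png

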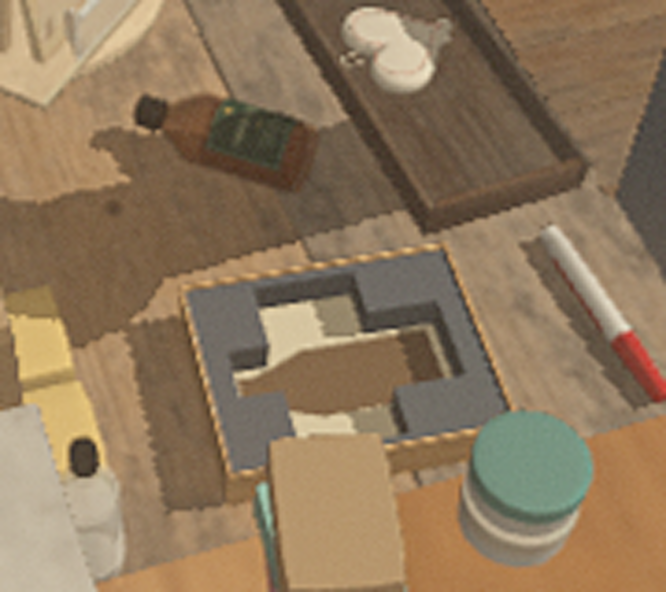

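View pics/wrist0.png

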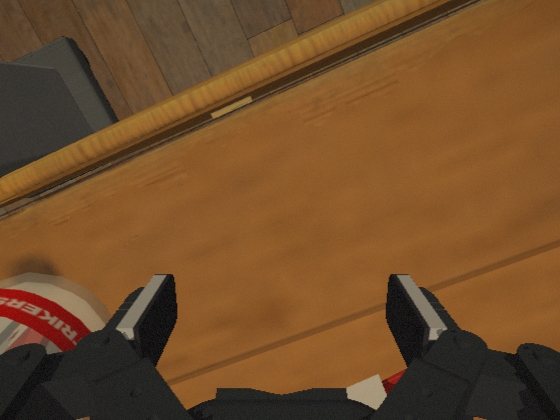

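Run:
```python
from h import *
from workcell import bot
c=bot.read_camera("top"); s=bot.read_camera("side")
img=c["img"]
z=lambda x,y:(180+x/3.9-.37,140+y/3.7-.37)
zs=lambda x,y:(220+x/3.7-.37,140+y/3.7-.37)
print("box top cams");P=[ray(c,z(*p),.033) for p in [(147,210),(382,228),(357,512),(118,494)]]
for p in P: print(p.round(4))
print(np.mean(P,0).round(4),[np.linalg.norm(P[i]-P[(i+1)%4]).round(4) for i in range(4)],
 [np.degrees(np.arctan2(*(a-b)[1::-1])).round(2) for a,b in((P[0],P[3]),(P[1],P[2]))],
 [np.degrees(np.arctan2(*(a-b)[1::-1])).round(2)-90 for a,b in((P[0],P[1]),(P[3],P[2]))])
print("box side");P=[ray(s,zs(*p),.033) for p in [(183,288),(230,474),(513,408),(440,246)]]
print(np.mean(P,0).round(4),[p.round(4) for p in P])
# bottle mask
hsv=cv2.cvtColor(img,cv2.COLOR_RGB2HSV)
def seg(c,rect):
    im=c["img"]; m=np.full(im.shape[:2],cv2.GC_BGD,np.uint8); b=np.zeros((1,65));f=b.copy()
    m,_,_=cv2.grabCut(im[:,:,::-1].copy(),m,rect,b,f,8,cv2.GC_INIT_WITH_RECT)
    k=((m==1)|(m==3)).astype(np.uint8)
    n,l,st,ce=cv2.connectedComponentsWithStats(k); i=1+np.argmax(st[1:,4]); return (l==i).astype(np.uint8)
for nm,cc,r in(("top",c,(300,200,62,64)),("side",s,(250,158,62,40))):
    k=seg(cc,r); o=cc["img"].copy(); cs,_=cv2.findContours(k,0,2); cv2.drawContours(o,cs,-1,(255,0,255),1)
    x,y,w,h=r; cv2.imwrite(f"pics/seg_{nm}.png",cv2.resize(o[y-10:y+h+10,x-10:x+w+10,::-1],None,fx=6,fy=6,interpolation=0))
    pts=np.array([ray(cc,p,.024)[:2] for p in cs[0][:,0]]).astype(np.float32)
    (ce,wh,an)=cv2.minAreaRect(pts); print(nm,ce,wh,an,cv2.boxPoints((ce,wh,an)).round(4).tolist())
print("bottle top: cap, base",ray(c,z(672,258),.024),ray(c,z(540,412),.024))
print("bottle side: cap, base",ray(s,zs(138,110),.024),ray(s,zs(310,163),.024))
# desk edge/items
print("clear bottle base",ray(c,(212,165),0))
```

```text
box top cams
[0.6162 0.2346 0.033 ]
[0.6018 0.1053 0.033 ]
[0.4403 0.123  0.033 ]
[0.4534 0.2518 0.033 ]
[0.5279 0.1787 0.033 ] [np.float64(0.1301), np.float64(0.1625), np.float64(0.1295), np.float64(0.1636)] [np.float64(-6.03), np.float64(-6.25)] [np.float64(-6.319999999999993), np.float64(-5.829999999999998)]
box side
[0.5289 0.1774 0.033 ] [array([0.6022, 0.1065, 0.033 ]), array([0.6173, 0.2348, 0.033 ]), array([0.4527, 0.2441, 0.033 ]), array([0.4436, 0.1242, 0.033 ])]Traceback (most recent call last):
  File "<stdin>", line 22, in <module>
  File "<stdin>", line 20, in seg
    return _wrapfunc(a, 'argmax', axis=axis, out=out, **kwds)
    return bound(*args, **kwds)
ValueError: attempt to get argmax of an empty sequence
```

Run:
```python
import cv2,numpy as np
a=cv2.imread("pics/seg_top.png");b=cv2.imread("pics/seg_side.png")
o=np.zeros((600,800,3),np.uint8);a=cv2.resize(a,(390,400));b=cv2.resize(b,(400,300));o[:400,:390]=a;o[:300,400:]=b;cv2.imwrite("pics/seg.png",o)
```

```text
[ WARN:0@0.013] global loadsave.cpp:275 findDecoder imread_('pics/seg_top.png'): can't open/read file: check file path/integrity
[ WARN:0@0.013] global loadsave.cpp:275 findDecoder imread_('pics/seg_side.png'): can't open/read file: check file path/integrity
Traceback (most recent call last):
cv2.error: OpenCV(4.12.0) /io/opencv/modules/imgproc/src/resize.cpp:4208: error: (-215:Assertion failed) !ssize.empty() in function 'resize'
```

Both views put the box centre at about (0.528, 0.178) with yaw −6.1°, and its size matches within 3 mm. Next I'll measure the bottle from hand-picked points.

Run:
```python
from h import *
from workcell import bot
c=bot.read_camera("top"); s=bot.read_camera("side")
z=lambda x,y:(180+x/3.9-.37,140+y/3.7-.37)
zs=lambda x,y:(220+x/3.7-.37,140+y/3.7-.37)
a,b=ray(c,z(673,265),.024),ray(c,z(537,412),.024)
print("top cap,base",a,b,np.linalg.norm(a-b),np.degrees(np.arctan2(*(a-b)[1::-1])),(a+b)/2)
print("body corners",ray(c,z(503,390),.024),ray(c,z(570,437),.024), "shoulder",ray(c,z(583,290),.024),ray(c,z(657,340),.024))
a,b=ray(s,zs(138,110),.024),ray(s,zs(310,163),.024)
print("side cap,base",a,b,np.linalg.norm(a-b),np.degrees(np.arctan2(*(a-b)[1::-1])),(a+b)/2)
print("clear base",ray(c,(215,166),0)[:2], ray(c,(207,148),.125)[:2])
# display front corner: height check at base / top
print("display corner z0,.39",ray(c,(362,182),0)[:2],ray(c,(362,182),.39)[:2], "tray corner",ray(c,(287,280),.03)[:2],ray(c,(440,325),.03)[:2])
for zz in (0,.05,.1,.15): print("desk edge",zz,ray(c,(172,200),zz)[:2], "jar lid",ray(c,(150,243),zz)[:2],ray(s,(363,270),zz)[:2],"book",ray(c,(142,190),zz)[:2],ray(s,(310,275),zz)[:2])
```

```text
top cap,base [ 0.57677169 -0.05387813  0.024     ] [0.49406654 0.02385218 0.024     ] 0.11349953237601082 -43.223916511713774 [ 0.53541911 -0.01501297  0.024     ]
body corners [0.5071176  0.04188345 0.024     ] [0.47938517 0.00651418 0.024     ] shoulder [ 0.56361946 -0.00400635  0.024     ] [ 0.53360883 -0.0431032   0.024     ]
side cap,base [ 0.5823966  -0.05058103  0.024     ] [0.49085205 0.02880801 0.024     ] 0.12117352886651163 -40.932403485401494 [ 0.53662432 -0.01088651  0.024     ]
clear base [0.69039189 0.24469117] [0.69836867 0.23871034]
display corner z0,.39 [ 0.64383589 -0.0826882 ] [ 0.57592749 -0.00622195] tray corner [0.4351948  0.09000541] [ 0.33696333 -0.22056207]
desk edge 0 [0.61588006 0.34199166] jar lid [0.52120757 0.39065299] [0.45039286 0.27480819] book [0.64057191 0.41007389] [0.56026137 0.25130129]
desk edge 0.05 [0.60874007 0.32800244] jar lid [0.51937158 0.37393753] [0.47210868 0.29811012] book [0.63204857 0.39227038] [0.57449625 0.2762038 ]
desk edge 0.1 [0.60160008 0.31401322] jar lid [0.5175356  0.35722207] [0.4938245  0.32141204] book [0.62352523 0.37446687] [0.58873113 0.3011063 ]
desk edge 0.15 [0.5944601 0.300024 ] jar lid [0.51569962 0.34050661] [0.51554032 0.34471397] book [0.61500189 0.35666336] [0.60296601 0.32600881]
```

The bottle's centre is at about (0.536, −0.013), with its axis at −42°. I'll raise the tool above the desk clutter, then traverse.

Call:
arm_command(steps=[0,0,-1,0,0,0,1,0,0,-1,0,0,0,1,0,0,-1,0,0,0,1,0,0,-1,0,0,0,1,0,0,-1,0,0,0,1,-1,1,0,0,0,0,1,-1,1,0,0,0,0,1,-1,1,0,0,0,0,1,-1,1,0,0,0,0,1,-1,1,0,0,0,0,1])

```text
time: 1.6
tool_pos: [0.345, 0.4222, 0.3954]
tcp_rot: [2.622, 1.73, 0.001]
wrist_force: [0.2, -0.0, 0.2]
width: 0.996
```

Call:
arm_command(steps=[-1,1,0,0,0,0,1,-1,1,0,0,0,0,1,-1,1,0,0,0,0,1,-1,1,0,0,0,0,1,-1,1,0,0,0,0,1,-1,1,0,0,0,0,1,-1,1,0,0,0,0,1,0,0,0,0,0,0,1])

```text
time: 2.6
tool_pos: [0.4556, 0.1455, 0.3954]
tcp_rot: [2.626, 1.724, -0.0]
wrist_force: [0.5, 0.3, -0.1]
width: 1.003
```

Run:
```python
from workcell import bot
import cv2, numpy as np
s=bot.read_state();print({k:np.round(v,3) for k,v in s.items()})
for n in ["wrist","top"]: c=bot.read_camera(n); cv2.imwrite(f"pics/{n}1.png",c["img"][:,:,::-1])
```

```text
{'time': np.float64(2.6), 'q': array([ 2.580e-01, -1.730e-01,  1.789e+00, -1.000e-03,  1.525e+00,
       -9.040e-01]), 'joint_vel': array([ 0.046,  0.001, -0.001,  0.034,  0.003,  0.028]), 'joint_torque': array([-1.1310e+00, -2.8697e+01, -3.8485e+01, -3.3600e-01, -3.5000e-02,
       -2.4300e-01]), 'tool_pos': array([0.456, 0.146, 0.395]), 'tcp_rot': array([ 2.626,  1.724, -0.   ]), 'wrist_force': array([ 0.455,  0.27 , -0.123]), 'torque': array([-0.045,  0.011, -0.015]), 'width': np.float64(1.003)}
```

View pics/wrist1.png

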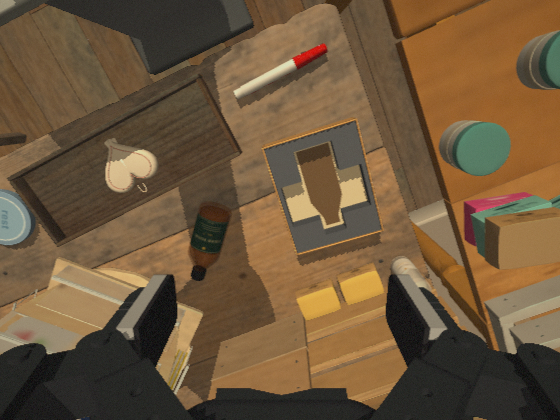

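View pics/top1.png

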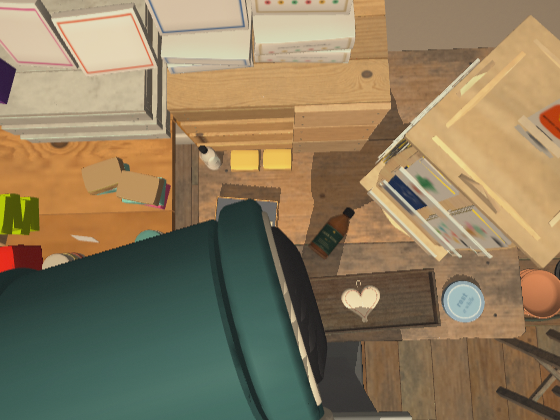

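Run:
```python
import cv2
t=cv2.imread("pics/wrist1.png")
cv2.imwrite("pics/w1b.png",cv2.resize(t[190:290,150:270],None,fx=6,fy=6,interpolation=cv2.INTER_CUBIC))
cv2.imwrite("pics/w1x.png",cv2.resize(t[110:265,250:395],None,fx=3.8,fy=3.8,interpolation=cv2.INTER_CUBIC))
```

```text
(no output)
```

View pics/w1b.png

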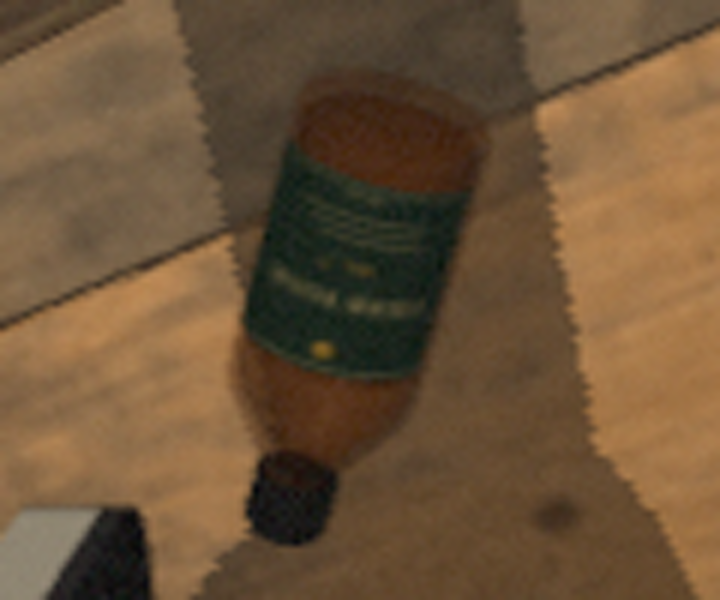

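View pics/w1x.png

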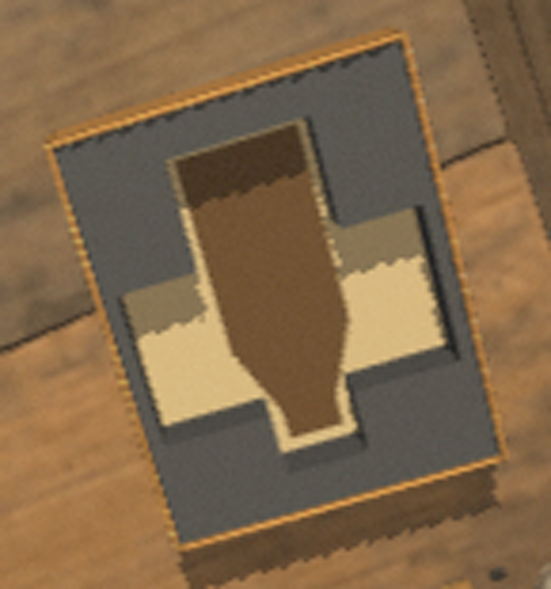

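```bash
cat >> h.py <<'E'
def tool(s):
    T=np.eye(4);T[:3,:3]=R.from_rotvec(s["tcp_rot"]).as_matrix();T[:3,3]=s["tool_pos"];return T
def delta(s,xyz,yaw_deg):
    """tool-frame shift in units, and turn about tool z in units to put tool x at yaw_deg, z down"""
    T=tool(s); d=T[:3,:3].T@(np.asarray(xyz)-T[:3,3])/.03
    a=np.radians(yaw_deg); x=np.array([np.cos(a),np.sin(a),0]);z=np.array([0,0,-1.]); G=np.c_[x,np.cross(z,x),z]
    r=R.from_matrix(T[:3,:3].T@G).as_rotvec(degrees=True)/6
    return d.round(2),r.round(2)
E
python3 - <<'E'
from h import *
from workcell import bot
s=bot.read_state(); c=bot.read_camera("wrist"); T=tool(s)@c["T_tool_cam"]
b=lambda x,y:(150+x/6-.4,190+y/6-.4); x=lambda u,v:(250+u/3.8-.4,110+v/3.8-.4)
for p,z in [((392,130),.024),((331,357),.024),((292,500),.024),((285,542),.03),((393,108),.024)]: print(p,ray(c,b(*p),z,T).round(4))
a,e=ray(c,b(392,130),.024,T),ray(c,b(292,500),.024,T); print("ang",np.degrees(np.arctan2(*(e-a)[1::-1])))
P=[ray(c,x(*p),.033,T) for p in [(47,147),(405,35),(503,458),(181,547)]]
print(np.round(P,4).tolist(),np.mean(P,0).round(4),[np.linalg.norm(P[i]-P[(i+1)%4]).round(4) for i in range(4)],[np.degrees(np.arctan2(*(p-q)[1::-1])).round(2) for p,q in((P[3],P[0]),(P[2],P[1]))])
print("neck end floor mid",ray(c,x(322,440),.007,T),"slot inner floor corners",[ray(c,x(*p),.007,T).round(4) for p in((163,425),(445,348))])
print("clear/display pts",ray(c,(60,258),.0,T),ray(c,(60,258),.1,T),ray(c,(200,315),0,T))
E
```

```text
(392, 130) [0.4956 0.0266 0.024 ]
(331, 357) [ 0.5431 -0.014   0.024 ]
(292, 500) [ 0.5746 -0.0412  0.024 ]
(285, 542) [ 0.5822 -0.0457  0.03  ]
(393, 108) [0.4907 0.0293 0.024 ]
ang -40.650269925873744
[[0.4386, 0.1275, 0.033], [0.4524, 0.2574, 0.033], [0.6151, 0.2387, 0.033], [0.6007, 0.1118, 0.033]] [0.5267 0.1838 0.033 ] [np.float64(0.1306), np.float64(0.1638), np.float64(0.1277), np.float64(0.1629)] [np.float64(-5.55), np.float64(-6.56)]
neck end floor mid [0.59138113 0.17786497 0.007     ] slot inner floor corners [array([0.5604, 0.122 , 0.007 ]), array([0.5746, 0.2357, 0.007 ])]
clear/display pts [ 0.47359007 -0.24082935  0.        ] [ 0.45649689 -0.16063712  0.1       ] [ 0.65459467 -0.08504818  0.        ]
```

```bash
python3 - <<'E'
from h import *
from workcell import bot
s=bot.read_state(); c=bot.read_camera("side"); t=bot.read_camera("top")
for z in (0,.02,.05,.1,.15): print(z,ray(c,(232,168),z)[:2].round(3),ray(t,(362,182),z)[:2].round(3))
print(delta(s,(.537,-.010,.15),49))
E
python3 - <<'E'
import cv2
t=cv2.imread("pics/side0.png")
cv2.imwrite("pics/s0d.png",cv2.resize(t[40:200,130:300],None,fx=3.7,fy=3.7,interpolation=cv2.INTER_CUBIC))
E
```

```text
0 [ 0.635 -0.097] [ 0.644 -0.083]
0.02 [ 0.639 -0.078] [ 0.64  -0.079]
0.05 [ 0.644 -0.049] [ 0.635 -0.073]
0.1 [0.653 0.   ] [ 0.626 -0.063]
0.15 [0.662 0.049] [ 0.618 -0.053]
(array([-3.77,  4.6 ,  8.18]), array([-0.  , -0.  ,  2.97]))
```

View pics/s0d.png

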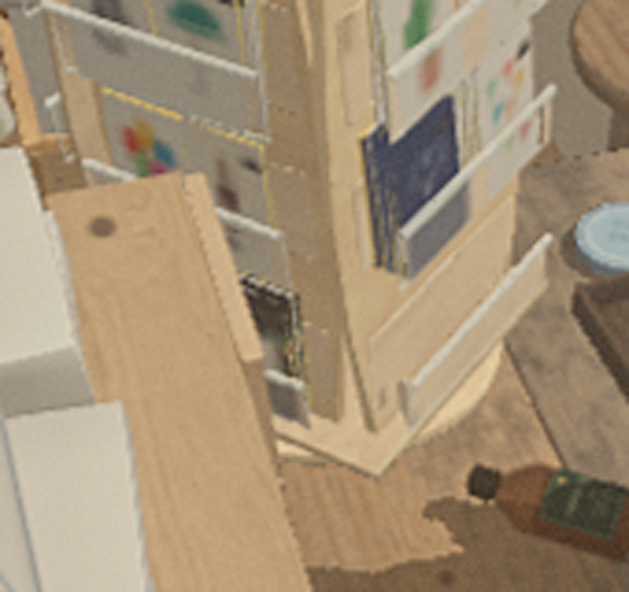

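Call:
arm_command(steps=[-0.754,0.92,1,0,0,0,0.9,-0.754,0.92,1,0,0,0,0.9,-0.754,0.92,1,0,0,0,0.9,-0.754,0.92,1,0,0,0,0.9,-0.754,0.92,1,0,0,0,0.9,0,0,1,0,0,0.99,0.9,0,0,1,0,0,0.99,0.9,0,0,1,0,0,0.99,0.9,0,0,0,0,0,0,0.9])

```text
time: 3.98
tool_pos: [0.5349, -0.0093, 0.1525]
tcp_rot: [-2.854, -1.305, 0.009]
wrist_force: [0.2, 0.3, 0.8]
width: 0.899
```

Run:
```python
from workcell import bot
from h import *
s=bot.read_state();print({k:np.round(s[k],4) for k in("time","q","tool_pos","tcp_rot","wrist_force")})
c=bot.read_camera("wrist"); cv2.imwrite("pics/wrist2.png",c["img"][:,:,::-1])
T=tool(s)@c["T_tool_cam"]
print("expected cap,base,mid",[proj(c,(.537+k*.755,-.01-k*.656,.024),T).round(0) for k in(.06,-.06,0)])
print(delta(s,(.537,-.010,.019),49))
```

```text
{'time': np.float64(3.975), 'q': array([-6.4100e-02,  8.2300e-02,  1.9950e+00,  2.0000e-04,  1.0706e+00,
       -9.2190e-01]), 'tool_pos': array([ 0.5349, -0.0093,  0.1525]), 'tcp_rot': array([-2.8543, -1.305 ,  0.0086]), 'wrist_force': array([0.1779, 0.3499, 0.8361])}
expected cap,base,mid [array([282., 280.]), array([282., 124.]), array([282., 207.])]
(array([0.05, 0.09, 4.45]), array([-0.05,  0.04,  0.02]))
```

View pics/wrist2.png

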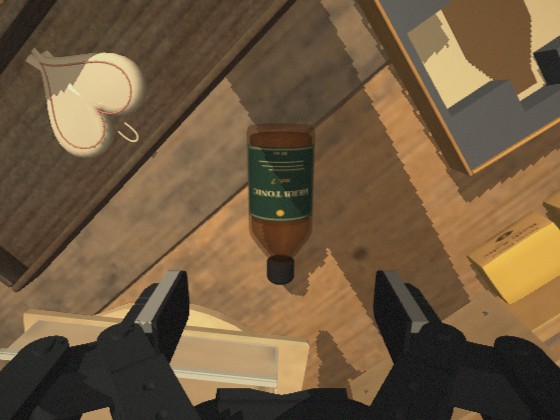

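The bottle sits on the centre line as predicted, with cap at (280,270) and base at about (281,128). I'll descend and check before closing.

Call:
arm_command(steps=[0.05,0.09,1,-0.05,0.04,0,0.9,0,0,1,0,0,0,0.9,0,0,1,0,0,0,0.9,0,0,0.8,0,0,0,0.9,0,0,0.6,0,0,0,0.9,0,0,0,0,0,0,0.9])

```text
time: 4.78
tool_pos: [0.5407, -0.0109, 0.023]
tcp_rot: [2.856, 1.303, 0.008]
wrist_force: [0.2, 1.0, 0.2]
width: 0.905
```

Call:
arm_command(steps=[0,0,0,0,0,0,0.4,0,0,0,0,0,0,0.4,0,0,0,0,0,0,0.4,0,0,0,0,0,0,0.4,0,0,0,0,0,0,0.4,0,0,0,0,0,0,0.4], squeeze=40)

```text
time: 5.52
tool_pos: [0.5422, -0.0114, 0.0248]
tcp_rot: [2.855, 1.301, 0.013]
wrist_force: [-1.3, -1.1, 6.3]
width: 0.542
```

Run:
```python
from workcell import bot
from h import *
s=bot.read_state();print({k:np.round(s[k],4) for k in("time","tool_pos","tcp_rot","wrist_force","width")})
c=bot.read_camera("wrist"); cv2.imwrite("pics/wrist3.png",c["img"][:,:,::-1])
```

```text
{'time': np.float64(5.525), 'tool_pos': array([ 0.5422, -0.0114,  0.0248]), 'tcp_rot': array([2.8549, 1.3007, 0.0127]), 'wrist_force': array([-1.3127, -1.0972,  6.3486]), 'width': np.float64(0.5416)}
```

View pics/wrist3.png

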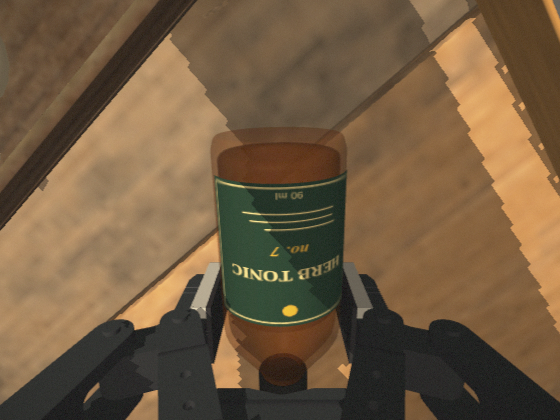

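The grip closed at 46 mm, across the body. I'll lift and check it.

Call:
arm_command(steps=[0,0,-0.5,0,0,0,0.4,0,0,-0.8,0,0,0,0.4,0,0,-1,0,0,0,0.4,0,0,-1,0,0,0,0.4,0,0,-0.7,0,0,0,0.4,0,0,0,0,0,0,0.4,0,0,0,0,0,0,0.4])

```text
time: 6.45
tool_pos: [0.5394, -0.0111, 0.1426]
tcp_rot: [2.857, 1.301, 0.008]
wrist_force: [-0.0, -0.3, -3.0]
width: 0.544
```

Run:
```python
from workcell import bot
from h import *
s=bot.read_state();print({k:np.round(s[k],4) for k in("time","tool_pos","tcp_rot","wrist_force","width")})
for n in("wrist","side"):
    c=bot.read_camera(n); cv2.imwrite(f"pics/{n}4.png",c["img"][:,:,::-1])
c=bot.read_camera("wrist")
# in tool frame: base-rim top/bottom points for mid offset dy, axis dz ahead
for dy in (0,-.005,-.01):
  f=lambda p:(np.linalg.solve(c["T_tool_cam"],np.r_[p,1])[:3])
  g=lambda p:((c["camera_matrix"]@f(p))[:2]/f(p)[2]).round(0)
  print(dy,"top rim",g((0,dy-.06,.001-.024)),"bottom rim",g((0,dy-.06,.025)),"shoulder start L/R",g((.024,dy+.016,.001)),g((0,dy+.016,-.023)))
print(delta(s,(.5275,.180,.15),83.9))
```

```text
{'time': np.float64(6.45), 'tool_pos': array([ 0.5394, -0.0111,  0.1426]), 'tcp_rot': array([2.8566, 1.3014, 0.0079]), 'wrist_force': array([-0.0486, -0.2843, -2.9521]), 'width': np.float64(0.544)}
0 top rim [279. 157.] bottom rim [279. 138.] shoulder start L/R [337. 329.] [279. 371.]
-0.005 top rim [279. 140.] bottom rim [279. 126.] shoulder start L/R [338. 318.] [279. 359.]
-0.01 top rim [279. 122.] bottom rim [279. 113.] shoulder start L/R [338. 308.] [279. 347.]
(array([ 4.55, -4.48, -0.25]), array([ 0.05, -0.02, -5.82]))
```

View pics/wrist4.png

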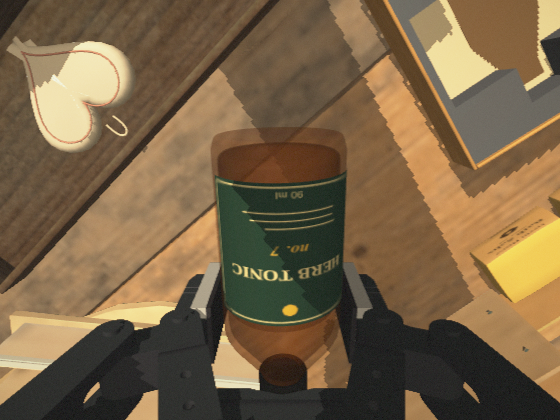

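View pics/side4.png

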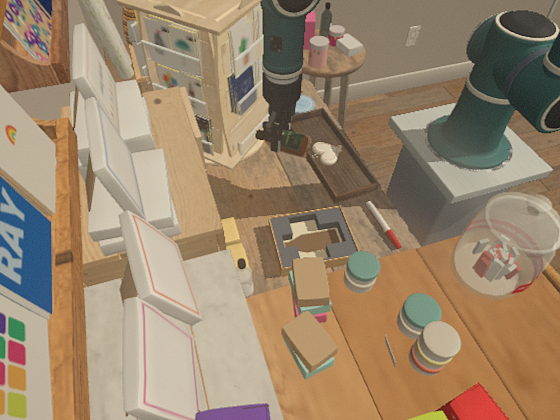

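The bottle is held level and straight, with its mid about 4.5 mm towards the base from the TCP. I'll move over the box and turn.

Call:
arm_command(steps=[0.9,-0.85,0,0,0,-0.5,0.4,0.9,-0.8,-0.3,0,0,-0.5,0.4,0.85,-0.8,-0.3,0,0,0,0.4,0.9,-0.7,0,0,0,0,0.4,0.5,-0.5,0,0,0,-0.5,0.4,0,0,0,0.05,0,-0.95,0.4,0,0,0,0,0,-0.95,0.4,0,0,0,0,0,-0.95,0.4,0,0,0,0,0,-0.95,0.4,0,0,0,0,0,-0.5,0.4])

```text
time: 7.85
tool_pos: [0.5251, 0.1516, 0.1598]
tcp_rot: [-2.335, -2.099, -0.002]
wrist_force: [0.3, 0.6, -1.9]
width: 0.538
```

Call:
arm_command(steps=[0,0,0,0,0,0,0.4])

```text
time: 7.98
tool_pos: [0.5252, 0.1515, 0.16]
tcp_rot: [-2.338, -2.096, -0.002]
wrist_force: [0.4, 0.1, -1.6]
width: 0.542
```

Run:
```python
from workcell import bot
from h import *
s=bot.read_state();print({k:np.round(s[k],4) for k in("time","tool_pos","tcp_rot","wrist_force","width")})
for n in("wrist","side"):
    c=bot.read_camera(n); cv2.imwrite(f"pics/{n}5.png",c["img"][:,:,::-1])
print(delta(s,(.532,.180,.10),83.9))
```

```text
{'time': np.float64(7.975), 'tool_pos': array([0.5252, 0.1515, 0.16  ]), 'tcp_rot': array([-2.3382e+00, -2.0963e+00, -2.1000e-03]), 'wrist_force': array([ 0.3774,  0.0705, -1.5724]), 'width': np.float64(0.5418)}
(array([0.96, 0.12, 2.  ]), array([-0.  , -0.02, -0.02]))
```

View pics/wrist5.png

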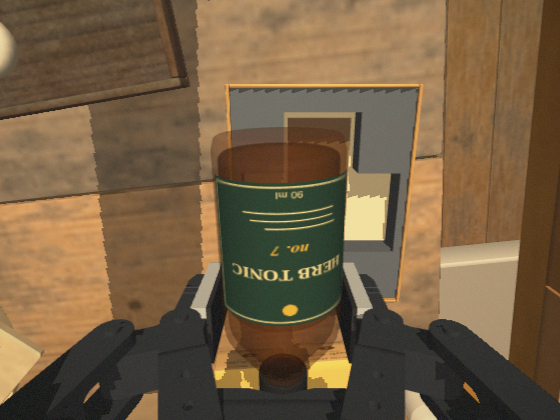

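View pics/side5.png

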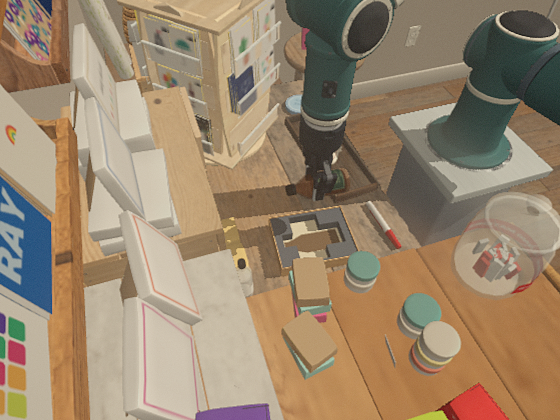

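Run:
```python
from workcell import bot
from h import *
s=bot.read_state(); c=bot.read_camera("wrist"); T=tool(s)@c["T_tool_cam"]
P=[ray(c,p,.033,T) for p in[(227,86),(421,86),(398,299)]]
print(np.round(P,4).tolist(),np.linalg.norm(P[0]-P[1]),np.linalg.norm(P[2]-P[1]))
print([np.degrees(np.arctan2(*(p-q)[1::-1])).round(2) for p,q in((P[2],P[1]),(P[1],P[0]))])
print("centre by far diag corners",(P[0]+P[2])/2)
yaw=np.radians(-6.1);ux=np.array([np.cos(yaw),np.sin(yaw)])
print("centre by base edge mid",((P[0]+P[1])/2)[:2]+.0835*ux)
# pocket far end at top z=.030: corners
a,b=ray(c,(285,112),.030,T),ray(c,(359,112),.030,T);print("pocket base end",a,b,np.linalg.norm(a-b),((a+b)/2)[:2]+.065*ux)
t=c["img"][70:310,200:440,::-1];cv2.imwrite("pics/w5z.png",cv2.resize(t,None,fx=2.5,fy=2.5,interpolation=2))
```

```text
[[0.4402, 0.1256, 0.033], [0.4544, 0.2544, 0.033], [0.6158, 0.2371, 0.033]] 0.12961526441499874 0.16231060612759884
[np.float64(-6.12), np.float64(83.7)]
centre by far diag corners [0.52801881 0.1813416  0.033     ]
centre by base edge mid [0.53035267 0.18111527]
pocket base end [0.46130758 0.16229207 0.03      ] [0.46692265 0.2130585  0.03      ] 0.051076014915252974 [0.52874708 0.18076812]
```

View pics/w5z.png

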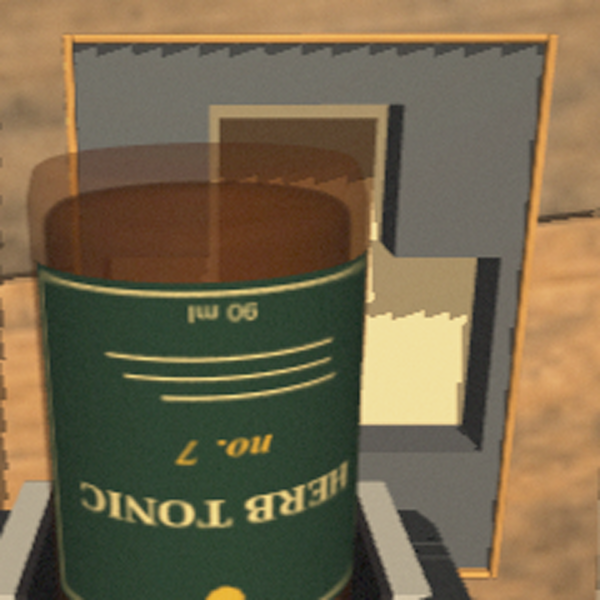

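Call:
arm_command(steps=[0.5,0.07,0,0,0,-0.02,0.4,0.48,0.06,0.4,0,0,0,0.4,0,0,0.9,0,0,0,0.4,0,0,0.9,0,0,0,0.4,0,0,0.7,0,0,0,0.4,0,0,0,0,0,0,0.4,0,0,0,0,0,0,0.4])

```text
time: 9.0
tool_pos: [0.5335, 0.1814, 0.0745]
tcp_rot: [-2.336, -2.101, -0.006]
wrist_force: [0.3, 0.4, -1.5]
width: 0.543
```

Run:
```python
from workcell import bot
from h import *
s=bot.read_state();print({k:np.round(s[k],4) for k in("time","tool_pos","tcp_rot","wrist_force","width")})
for n in("wrist","side"):
    c=bot.read_camera(n); cv2.imwrite(f"pics/{n}6.png",c["img"][:,:,::-1])
    if n=="side": cv2.imwrite("pics/side6z.png",cv2.resize(c["img"][170:280,240:380,::-1],None,fx=5,fy=5,interpolation=2))
print(delta(s,(.5325,.1805,.032),83.9))
```

```text
{'time': np.float64(9.0), 'tool_pos': array([0.5335, 0.1814, 0.0745]), 'tcp_rot': array([-2.3358, -2.1008, -0.0057]), 'wrist_force': array([ 0.2744,  0.3649, -1.5111]), 'width': np.float64(0.5431)}
(array([-0.04, -0.03,  1.42]), array([ 0.02, -0.03,  0.01]))
```

View pics/wrist6.png

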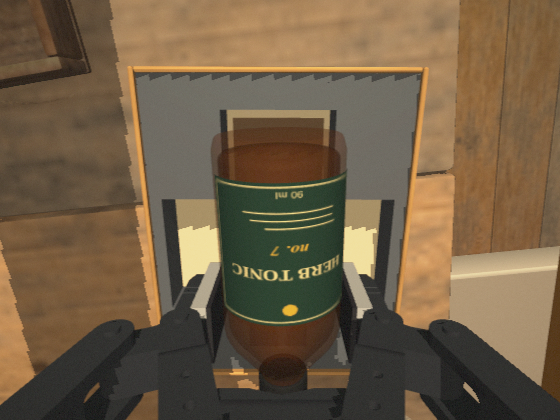

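View pics/side6z.png

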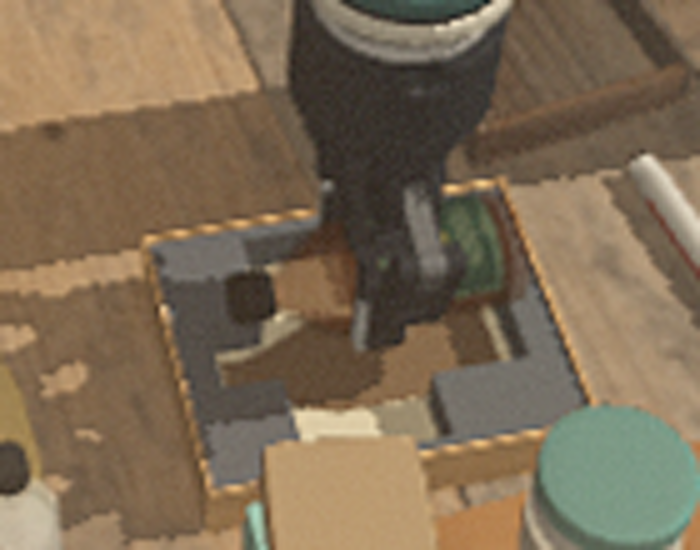

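Laterally the bottle (edges 211 and 348) is centred on the pocket (220 and 337), with both middles at about 279. Now the longitudinal check.

Run:
```python
from workcell import bot
from h import *
s=bot.read_state(); c=bot.read_camera("wrist"); T0=tool(s);T=T0@c["T_tool_cam"]
inv=np.linalg.inv(T0)
f=lambda uv,z:((inv@np.r_[ray(c,uv,z,T),1])[:3]*1000).round(1)
print("pocket base end top(-65)",f((220,110),.030),f((337,110),.030))
print("slot near edge top (-22)",f((163,199),.030),f((394,199),.030))
print("box rim near",f((130,67),.033),f((428,67),.033),"far rim",f((225,372),.033))
```

```text
pocket base end top(-65) [-27.5 -69.9  45. ] [ 26.4 -69.9  45.2]
slot near edge top (-22) [-58.1 -27.2  45.1] [ 56.9 -27.1  45.5]
box rim near [-65.4 -88.3  41.8] [ 65.1 -88.2  42.3] far rim [-31.8  75.9  42.6]
```

Box centre is at tool y ≈ −5 mm and the bottle mid at −4.5 mm, so they are aligned. I'll press down slowly.

Call:
arm_command(steps=[-0.02,-0.02,0.4,0,0,0,0.4,0,0,0.3,0,0,0,0.4,0,0,0.25,0,0,0,0.4,0,0,0.2,0,0,0,0.4,0,0,0.1,0,0,0,0.4,0,0,0,0,0,0,0.4])

```text
time: 9.9
tool_pos: [0.5323, 0.1802, 0.0364]
tcp_rot: [-2.336, -2.1, -0.004]
wrist_force: [-0.7, -0.4, -1.2]
width: 0.543
```

Call:
arm_command(steps=[0,0,0.1,0,0,0,0.4,0,0,0.07,0,0,0,0.4,0,0,0,0,0,0,0.4])

```text
time: 10.28
tool_pos: [0.5327, 0.1803, 0.032]
tcp_rot: [-2.336, -2.1, -0.005]
wrist_force: [-0.8, -0.1, 0.9]
width: 0.546
```

Call:
arm_command(steps=[0,0,0.07,0,0,0,0.4,0,0,0.05,0,0,0,0.4,0,0,0,0,0,0,0.4])

```text
time: 10.65
tool_pos: [0.533, 0.1804, 0.0317]
tcp_rot: [-2.336, -2.1, -0.005]
wrist_force: [-9.4, -2.7, 24.1]
width: 0.543
```

Run:
```python
from workcell import bot
from h import *
s=bot.read_state();print({k:np.round(s[k],4) for k in("time","tool_pos","tcp_rot","wrist_force","torque","width")})
for n in("wrist","side"):
    c=bot.read_camera(n); cv2.imwrite(f"pics/{n}7.png",c["img"][:,:,::-1])
    if n=="side": cv2.imwrite("pics/side7z.png",cv2.resize(c["img"][170:280,240:380,::-1],None,fx=5,fy=5,interpolation=2))
```

```text
{'time': np.float64(10.65), 'tool_pos': array([0.533 , 0.1804, 0.0317]), 'tcp_rot': array([-2.3361, -2.1004, -0.0048]), 'wrist_force': array([-9.4226, -2.7174, 24.1154]), 'torque': array([-0.6926,  1.64  ,  0.0058]), 'width': np.float64(0.5426)}
```

View pics/wrist7.png

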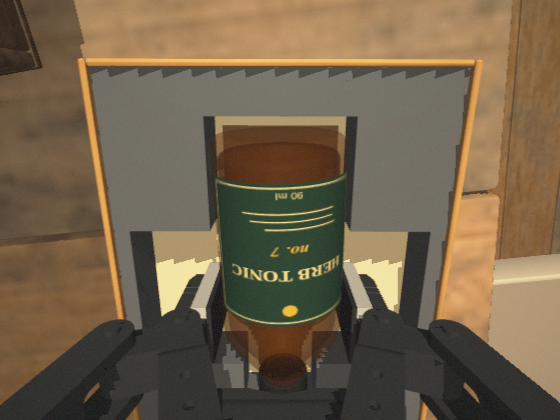

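View pics/side7z.png

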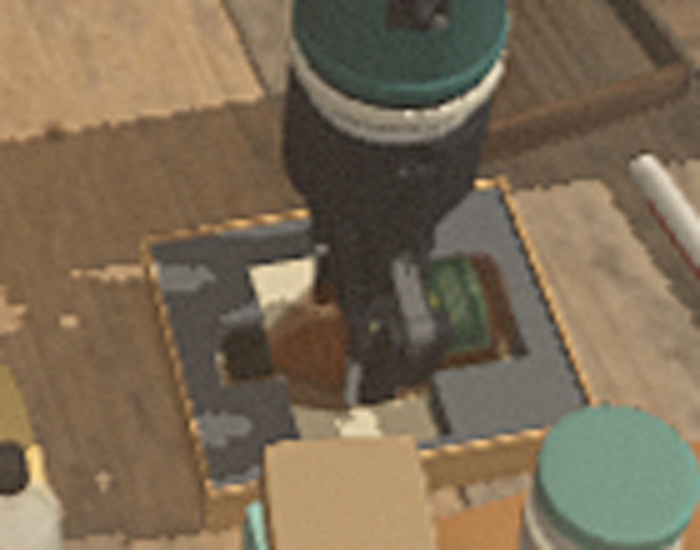

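Contact came at TCP z = 31.7 mm, where seating was expected, with 24 N of reaction. I'll relieve the press and open just enough to stay inside the slots.

Call:
arm_command(steps=[0,0,-0.1,0,0,0,0.4,0,0,0,0,0,0,0.6,0,0,0,0,0,0,0.7,0,0,0,0,0,0,0.74,0,0,0,0,0,0,0.74])

```text
time: 11.38
tool_pos: [0.5323, 0.1802, 0.0307]
tcp_rot: [-2.336, -2.1, -0.004]
wrist_force: [0.2, 0.1, 0.0]
width: 0.744
```

Call:
arm_command(steps=[0,0,-0.2,0,0,0,0.74,0,0,-0.5,0,0,0,0.74,0,0,-0.8,0,0,0,0.74,0,0,-1,0,0,0,0.74,0,0,-1,0,0,0,0.74,0,0,-1,0,0,0,0.74,0,0,-1,0,0,0,0.74,0,0,-1,0,0,0,0.74,0,0,0,0,0,0,0.74])

```text
time: 12.5
tool_pos: [0.5343, 0.1805, 0.2307]
tcp_rot: [2.334, 2.098, 0.016]
wrist_force: [-0.0, 0.0, 0.3]
width: 0.739
```

Run:
```python
from workcell import bot
from h import *
s=bot.read_state();print({k:np.round(s[k],4) for k in("time","tool_pos","tcp_rot","wrist_force","width")})
for n in("wrist","side"):
    c=bot.read_camera(n); cv2.imwrite(f"pics/{n}8.png",c["img"][:,:,::-1])
    if n=="side": cv2.imwrite("pics/side8z.png",cv2.resize(c["img"][170:300,220:380,::-1],None,fx=4.5,fy=4.5,interpolation=2))
```

```text
{'time': np.float64(12.5), 'tool_pos': array([0.5343, 0.1805, 0.2307]), 'tcp_rot': array([2.3339, 2.0981, 0.0162]), 'wrist_force': array([-0.0344,  0.0146,  0.2981]), 'width': np.float64(0.7391)}
```

View pics/wrist8.png

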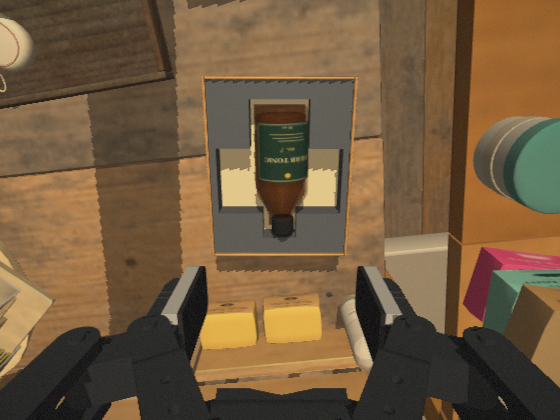

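View pics/side8z.png

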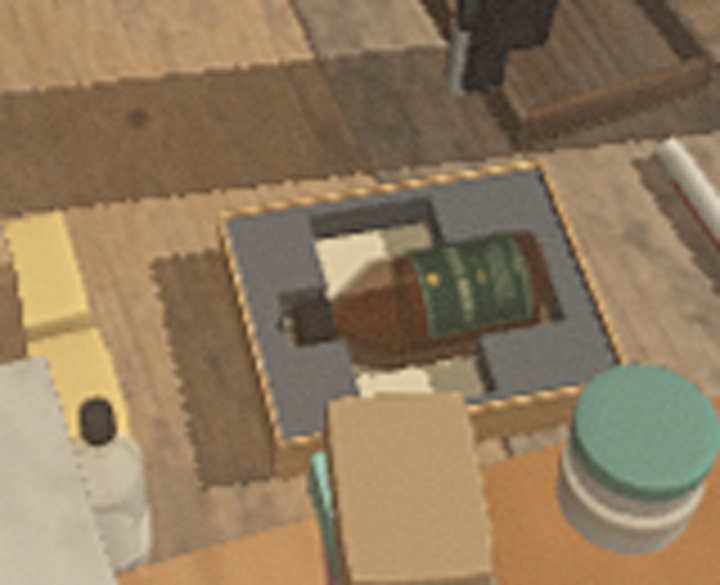

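The bottle lies inside the pocket, cap in the neck slot, with gaps on all sides. The clear bottle is still standing and the gripper is clear.

```bash
python3 -c "
from workcell import bot
print(bot.finish_job())"
```

```text
the job is handed in; nothing more can be done
None
```

The brown bottle is lying in the foam pocket with its cap in the narrow end. I let go of it and handed the job in after about 12.5 s. I picked it up across the body, turned it to the box's angle of about −6°, and pressed it straight down.

**Seating:** It met the floor with the tool at 31.7 mm, against about 32 mm expected for a seated bottle, with 24 N of push-back. I had no separate measurement of its height after letting go. The last wrist and side pictures show it level, with gaps around it.

**Release and surroundings:** After I let go, the wrist force was about 0 and the gripper was 0.2 m clear. The clear bottle is still standing, and nothing else appeared to have moved.

**Disagreements:**
- The cameras differed by up to 6 mm on the box's sideways position, so I used a closer wrist view just before pressing down.
- The box measured 2–3% smaller than its stated size.
- I gripped about 4.5 mm towards the cap from the bottle's middle, and allowed for that when placing it.

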